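Unfold the crank and shunt a heating disc into the empty rack lane

ROBOT

A 6-joint arm with a two-finger parallel gripper is mounted at the origin on a cart in front of the work surface, level with it; the furniture and walls round the work are solid. World frame = base frame: x ahead of the robot, y to its left, z up, the work surface at z = 0. Lengths are in m, angles in rad, forces in N, time in s.
With the tool pointing down it reaches from about 0.35 to 0.775 m from the base axis. Payload 7.3 kg.
Tool frame: the origin (TCP) lies at the very end of the fingers, on their centre line; the grasp point (between the pads) lies 19 mm behind it; z points along the fingers, y is the line along which they close (so a half turn about z gives the same grasp; the last joint's range is limited). The gripper opens to 92 mm and grips with 3 to 60 N. Pads are 19 mm wide; open, the fingers measure 130 mm over their backs; the gripper's body (75 mm by 190 mm) begins 47 mm behind the grasp point.
Start: joints at [1.063, 0.342, 1.524, -0, 1.275, -0.146], TCP at [0.186, 0.491, 0.227] pointing down, gripper open.
Joint ranges: [-2.53, 2.53], [-0.77, 2.02], [0.04, 2.7], [-1, 4.14], [0.28, 2.66], [-3.11, 3.11]. Speed limits (rad/s): [2.57, 2.57, 3.14, 3.14, 3.14, 3.14].

INTERFACE

Orientations are given as [roll, pitch, yaw] about the fixed x, y, z axes, in that order (R = Rz(yaw) Ry(pitch) Rx(roll)).
In Python, from cell import robot gives the robot as it stands. The module is installed in compiled form; this text tells all that it offers.
- The arm moves only by the tool arm_command, never from a script. Its argument "moves" is a list of rows, each a list of 3 entries, a list of its own where there are three numbers: the shift along the tool's x, y, z in m, then the turn, a rotation vector about the tool's x, y, z in rad, then the finger opening in m, from 0 to 0.0918. In form: [[[dx, dy, dz], [ax, ay, az], claw], ...]. A call has exactly 5 rows; each row is the pose to reach, as a shift and turn from the pose commanded when the call began, along the tool's axes at that moment; what a row does not reach only later rows make up. A row lasts 1/10 s, in which the tool goes at most 50 mm and 8.59 degrees, less where a joint would pass 70% of its speed; a pose out of reach is approached as far as the arm can. A call with a gripper value outside its range is refused whole. The fingers move at their own pace and stop on an object; "squeeze" is the grip in N (left out, the last holds). Time passes only in rows, so rows that repeat a pose let the fingers close, or fill a call up. It gives the time, the measured TCP pose, the force, the opening and the grip force at its end, in the units of the state.
- robot.observe(): the state, without advancing time (a new reading comes with each control period).
- robot.read_camera(name): name is "scene" or "top"; returns the picture (420x560x3 uint8, red, green, blue); there is no depth.
- robot.camera_model(name): a dict with "fx", "fy", "cx", "cy" (pixels), "R" (3x3) and "t" (3): a world point X has camera coordinates R X + t. Camera axes: x right, y down, z forward; pixel columns grow to the right and rows downward; lengths in m; the calibration is good to about 2 mm. A picture is of the moment at which its call begins. camera_model takes no time and is no camera call.
- robot.hand_in(): hands the job in; it is judged then, once.
The state is a dict: "time": time; "qpos": joint angles; "qvel": joint speeds; "joint_efforts": joint torques, N m; "tool_pos": TCP position; "tool_rot": TCP orientation; "contact_force": force on the tool from outside, world axes, zero at the start; "torque": the same for the moment, N m; "opening": finger opening in m; "grip_force": force on a finger pad.
Only numpy, scipy, OpenCV 4.12 (cv2) and the standard library are available. Lean on these libraries where they do the work, as an engineer would, in place of code of your own. Each camera call takes 0.05 s, during which the arm holds its last target. There are 200 camera calls.

TASK

The heating disc standing on its rim in the sliding carriage belongs in the empty one of the two rack lanes. Swing the folded crank handle on the handwheel up until it stands upright, and only then crank the carriage across until its groove lines up with the empty lane; then roll the disc along on its rim, without lifting it or letting it fall, until it sits in the lane's seat by the end stop. Leave the crank handle standing up and the disc already in the other lane where it is.

Things in the scene. Friction and masses are not known exactly. Their poses are not given: they have to be found in the camera images.
- transfer_bed: The fixed grey bed of the cross slide, 125 mm deep (x) and 335 mm wide (y). Origin on the table, under the middle of the carriage's travel. Its x axis points away from the robot towards the rack lanes, its y axis to the left along the carriage's travel. It carries the carriage and, on a gearbox at its right-hand end, the handwheel. The bed's place and heading (up to 0.12 rad) vary.
- carriage (a joint): Position of the carriage along the bed's y axis, m; 0 = mid-travel (where it starts), + = to the left, limits +-0.07. It is driven by the handwheel only: 8 mm per radian of the wheel (50 mm a turn).
- carriage_seat (a point): Floor of the carriage's groove at the middle of its seat, 34 mm above the table; axes as the bed's. The groove runs along x, is 22 mm wide between two aluminium walls 40 mm high, open at both ends and 120 mm long. Two 1.5 mm high cross bars, 10 mm before and behind this point, cradle the disc.
- crank (a joint): Angle of the handwheel about its upright axis, rad; 0 at the start, + = anticlockwise seen from above = carriage to the left. Limits +-8.75 rad. It takes about 3 to 4 N at the handle to turn and stays where it is left.
- crank_hub (a point): Centre of the top of the handwheel (dark steel disc, 104 mm across), 71 mm above the table, on its upright axis, 180 mm to the right of the bed's origin (bed y = -0.18, x = 0). Its axes turn with the wheel.
- handle (a joint): Fold angle of the crank handle, rad: 0 = folded flat across the wheel, 1.57 = standing upright, stop at 1.65. It starts between 0 and 0.3. Friction holds it at any angle; about 1.2 N at the grip moves it.
- handle_pivot (a point): Hinge of the folding handle, on the wheel 40 mm from its axis and 9 mm above the wheel's top face (80 mm above the table). With the wheel at 0 it lies on the side towards the robot (bed -x side) and its hinge axis runs along bed y. x axis: along the handle from the hinge to its free end.
- handle_grip (a point): Point on the axis of the handle's black plastic sleeve, 50 mm from the hinge (folded: 10 mm beyond the wheel's axis, as seen from the hinge, about 9 mm above the wheel's face; upright: 130 mm above the table, 40 mm from the wheel's axis). The sleeve is 16 mm in diameter from 20 to 60 mm from the hinge, with a 20 mm bulb at the end, 74 mm from the hinge; it spins freely on the handle's pin. x axis along the handle towards the free end.
- disc_center (a point): Centre of the cast-iron heating disc to be moved, standing on its rim in the carriage: 149 mm across, 18 mm thick, about 0.7 kg; z axis along the disc's axis. Seated, its centre is 109 mm and its top 184 mm above the table; it may lean 0.1 rad. Its smooth rim slips easily on fingers and track (friction about 0.15): a push of about 2 N from behind, near centre height, rolls it over the bars; it may roll on.
- lane_a_seat (a point): Floor of the EMPTY rack lane at the middle of its seat, 34 mm above the table; axes as the bed's. Same groove as on the carriage (22 mm wide, walls 40 mm high, two cross bars cradling the seat), with short flared lips at its mouth 64 mm before this point. A rubber-faced end stop stands at the far end, 77 mm beyond this point, 2 to 3 mm clear of a seated disc. It lies 130 mm ahead of the carriage's line (bed x) and 46 to 60 mm left or right of mid-travel.
- lane_b_seat (a point): The same point of the other lane, which already holds a disc; it lies on the other side of mid-travel.
- parked_disc_center (a point): Centre of the disc that already stands in the other lane, of the same size; it stays there.

How it is judged:
By the outcome, as a careful person would: the job done as asked, in the order asked, and still so for the second after the job is handed in, with the robot touching nothing.
It also fails if it takes over 70 s, if anything falls off the work surface, if the arm or the gripper's body presses on something with over 40 N, if the wrist force passes 120 N, or if a joint passes its speed limit or range.

## Working session

There is one attempt and no reset: what is moved stays moved. The work goes in short steps, Python scripts to look and compute and a tool call to move; the robot and the scene stay as the last step left them, time stands still between calls to the robot, and variables do not carry over. Pictures are saved under pics/ and viewed, at most 10 in all, crops included, and the job is handed in when it is done.

Besides the shell and the picture viewer there is one more tool, called in YAML: its name, and indented under it one key for each argument. arm_command: Moves the arm, as the interface text tells. Its arguments: {"type":"object","properties":{"moves":{"type":"array"},"squeeze":{"type":"number"}},"required":["moves"]}

```bash
mkdir -p pics
python3 - <<'E'
from cell import robot
import cv2
for n in("scene","top"):
    im=robot.read_camera(n); cv2.imwrite(f"pics/{n}0.png",cv2.resize(im[:,:,::-1],(784,588),interpolation=cv2.INTER_CUBIC))
    print(n,robot.camera_model(n))
s=robot.observe(); print(s)
E
```

```text
scene {'fx': 515.8408331453966, 'fy': 515.8408331453966, 'cx': 285.4975168509932, 'cy': 208.15934864300092, 'R': array([[ 0.49017621, -0.87162155,  0.00177347],
       [-0.66884623, -0.37744401, -0.64045354],
       [ 0.5589025 ,  0.31274891, -0.76799487]]), 't': array([-0.3346498 ,  0.43143354,  0.6855754 ])}
top {'fx': 545.2229511781918, 'fy': 545.2229511781918, 'cx': 291.91790410975096, 'cy': 207.6940313327045, 'R': array([[ 0.01724819, -0.99971153, -0.01671417],
       [-0.98293514, -0.01389202, -0.18342717],
       [ 0.18314206,  0.01959273, -0.9828912 ]]), 't': array([-0.02851971,  0.63239751,  0.84577742])}
{'time': 0.1, 'qpos': array([ 1.06303011e+00,  3.42634593e-01,  1.52492100e+00, -4.79161730e-06,
        1.27540453e+00, -1.45952253e-01]), 'qvel': array([ 1.14645088e-03, -6.07586630e-04, -3.10271695e-03, -1.26087617e-03,
        2.20611851e-04, -6.86768480e-05]), 'joint_efforts': array([ 2.40978974e-03, -4.32004380e+01, -2.44697589e+01,  7.18714390e-02,
        5.26046182e-02, -9.22631989e-05]), 'tool_pos': array([0.18561273, 0.49070347, 0.22612421]), 'tool_rot': array([-3.14023906e+00, -1.94343163e-04,  2.77977996e+00]), 'contact_force': array([ 0.13878498, -0.24318892,  0.47881855]), 'torque': array([-0.01824342, -0.058061  , -0.00487789]), 'grip_force': 0.0, 'opening': 0.09167065359904875}
```

View pics/scene0.png

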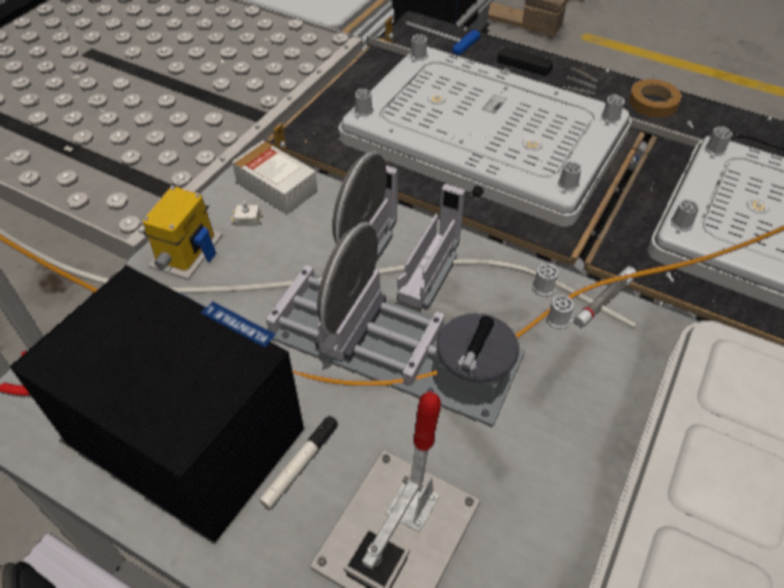

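View pics/top0.png

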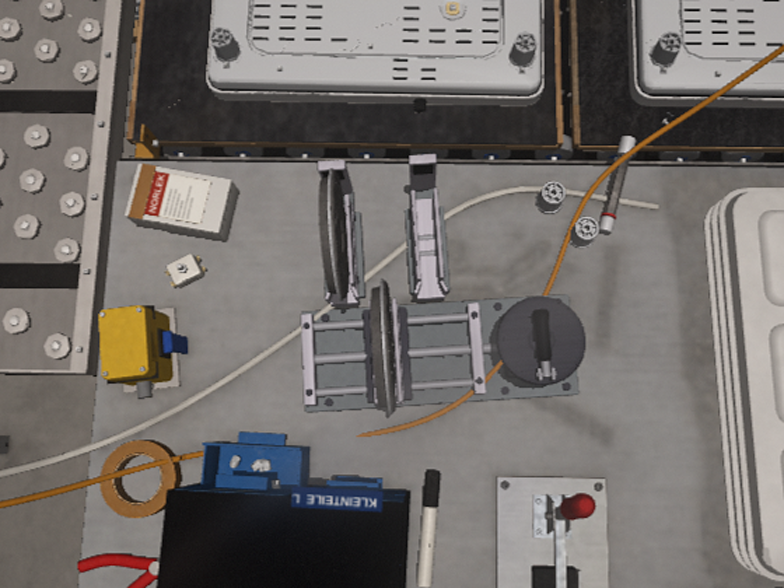

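```bash
python3 - <<'E'
from cell import robot
import cv2
im=robot.read_camera("top")[105:297,210:425,::-1]
cv2.imwrite("pics/c1.png",cv2.resize(im,None,fx=3,fy=3,interpolation=cv2.INTER_CUBIC))
E
cat > h.py <<'E'
import numpy as np
from cell import robot
from scipy.spatial.transform import Rotation as Ro
def px(n,u,v,z):
    c=robot.camera_model(n);R=c["R"];C=-R.T@c["t"]
    d=R.T@np.array([(u-c["cx"])/c["fx"],(v-c["cy"])/c["fy"],1]);return C+d*(z-C[2])/d[2]
def proj(n,X):
    c=robot.camera_model(n);p=c["R"]@np.array(X)+c["t"];return np.array([c["fx"]*p[0]/p[2]+c["cx"],c["fy"]*p[1]/p[2]+c["cy"]])
E
```

```text
(no output)
```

View pics/c1.png

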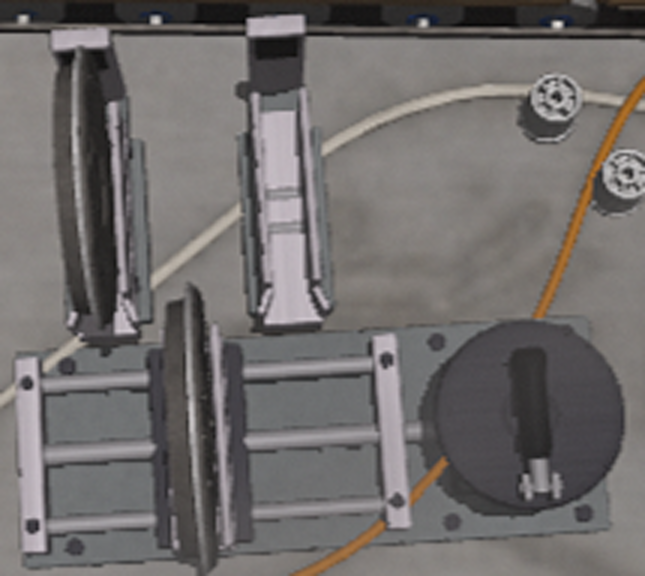

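```bash
cat >> h.py <<'E'
def c1(u,v,z): return px("top",210+u/3,105+v/3,z)
E
python3 - <<'E'
from h import *
np.set_printoptions(precision=4,suppress=True)
hub=c1(532,412,.071);piv=c1(541,487,.08);end=c1(530,352,.09);seat=c1(285,210,.034)
print(hub,piv,end,seat)
for a,b in [((25,567),(610,527)),]:
    A=c1(*a,.005);B=c1(*b,.005);d=A-B;print("plate yaw",np.arctan2(-d[0],d[1]))
A=c1(285,300,.034);B=c1(281,120,.034);d=B-A;print("lane yaw",np.arctan2(d[1],d[0]))
E=np.array
for l,(u0,v0,u1,v1) in dict(rodtop=(155,380,378,366)).items():
    A=c1(u0,v0,.03);B=c1(u1,v1,.03);d=A-B;print(l,np.arctan2(-d[0],d[1]))
for yaw in(.03,.05,.06,.07):
    x=E([np.cos(yaw),np.sin(yaw)]);y=E([-x[1],x[0]])
    o=hub[:2]+.18*y; r=seat[:2]-o; print(yaw,o,"lane in bed",r@x,r@y)
    p=piv[:2]-hub[:2];print("piv",p@x,p@y)
    sd=np.r_[o,.109];print("disc c proj",[(proj("top",np.r_[o+k*x,.109+h])-E([210,105]))*3 for k,h in((0,0.075),(-.0745,0),(.0745,0))])
E
```

```text
[ 0.5758 -0.1735  0.071 ] [ 0.535  -0.1762  0.08  ] [ 0.6054 -0.1699  0.09  ] [ 0.6949 -0.0396  0.034 ]
plate yaw 0.08420502368136701
lane yaw 0.034667200931137745
rodtop 0.07812831565810037
0.03 [0.5704 0.0064] lane in bed 0.12300187295143089 -0.049786029057454724
piv -0.04084306380758722 -0.0015069894319135278
disc c proj [array([185.8388, 388.5668]), array([194.5189, 554.2516]), array([192.5298, 266.8435])]
0.05 [0.5668 0.0063] lane in bed 0.12558137920053752 -0.05227194444337303
piv -0.04086503324646837 -0.0006898812242511354
disc c proj [array([185.9614, 396.1621]), array([197.5775, 561.3598]), array([189.8012, 273.6426])]
0.06 [0.565  0.0062] lane in bed 0.12685235945156637 -0.05353412365481117
piv -0.04086988870909597 -0.000281203208817509
disc c proj [array([186.0802, 399.9628]), array([199.1615, 564.8944]), array([188.4873, 277.0652])]
0.07 [0.5632 0.0061] lane in bed 0.12811065457235996 -0.054808949348495964
piv -0.040870657216910786 0.00012750292670266435
disc c proj [array([186.2374, 403.7651]), array([200.7816, 568.4154]), array([187.2074, 280.5028])]
```

```bash
cat >> h.py <<'E'
def tri(a,b): # scene pix a, top pix b
    A=[];B=[]
    for n,(u,v) in(("scene",a),("top",b)):
        c=robot.camera_model(n);R=c["R"];C=-R.T@c["t"];d=R.T@np.array([(u-c["cx"])/c["fx"],(v-c["cy"])/c["fy"],1]);d/=np.linalg.norm(d)
        P=np.eye(3)-np.outer(d,d);A.append(P);B.append(P@C)
    return np.linalg.solve(sum(A),sum(B))
yaw=.08;X=np.array([np.cos(yaw),np.sin(yaw),0]);Y=np.array([-X[1],X[0],0]);Z=np.array([0,0,1.])
hub=np.array([.576,-.1735,0.]);O=hub+.18*Y
def bed(p): p=np.array(p)-O; return np.array([p@X,p@Y,p[2]])
def wor(b): return O+b[0]*X+b[1]*Y+b[2]*Z
E
python3 - <<'E'
from h import *
import cv2
np.set_printoptions(precision=4,suppress=True)
print("red top",tri((430/1.4,396/1.4),(580/1.4,497/1.4)))
print("box corner",tri((290/1.4,365/1.4),(411/1.4,491/1.4)))
for th in(0,.1,.2,.3):
  for L in(74,84):
    p=wor([-.04+L/1000*np.cos(th),-.18,.08+L/1000*np.sin(th)])
    print(th,L,(proj("scene",p)-[300,210])*8,(proj("top",p)-[210,105])*3)
im=robot.read_camera("scene")[210:285,300:385,::-1]
cv2.imwrite("pics/c2.png",cv2.resize(im,None,fx=8,fy=8,interpolation=cv2.INTER_CUBIC))
E
```

```text
red top [ 0.4101 -0.1872  0.1961]
box corner [ 0.4053 -0.0222  0.1372]
0 74 [396.9018 151.5708] [528.6037 346.5916]
0 84 [412.4926 119.1689] [526.8411 328.2233]
0.1 74 [399.5908 132.2676] [530.8026 345.0468]
0.1 84 [415.6426  97.1403] [529.3179 326.2956]
0.2 74 [401.1144 115.3335] [533.15   344.8753]
0.2 84 [417.4903  77.7304] [531.9685 325.9181]
0.3 74 [401.4345 100.9699] [535.6261 346.1145]
0.3 84 [417.9886  61.1727] [534.7714 327.1402]
```

View pics/c2.png

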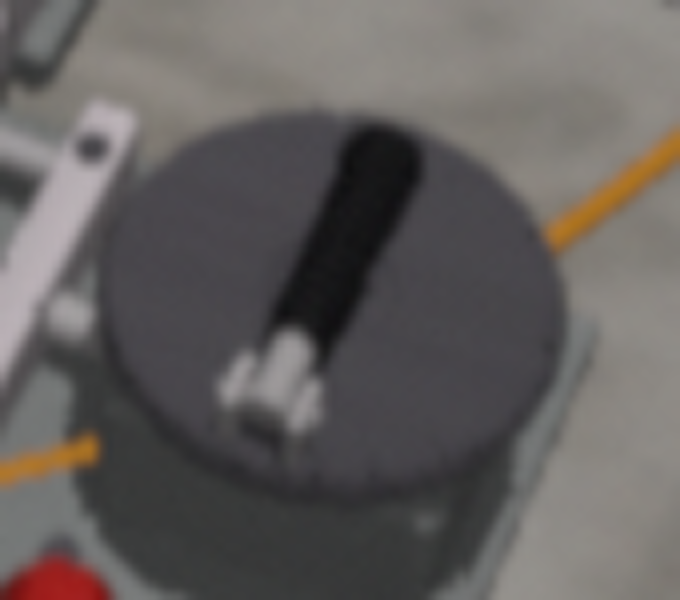

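arm_command:
  moves:
    - [[0,0,-0.02],[0,0,-0.11],0.06]
    - [[0,0,-0.04],[0,0,-0.22],0.05]
    - [[0,0,-0.06],[0,0,-0.33],0.05]
    - [[0,0,-0.06],[0,0,-0.442],0.05]
    - [[0,0,-0.06],[0,0,-0.442],0.05]

```text
time: 0.7
tool_pos: [0.1858, 0.4911, 0.2871]
tool_rot: [3.141, 0.0, -3.06]
contact_force: [0.2, 0.1, 0.7]
opening: 0.0563
grip_force: 0.0
```

arm_command:
  moves:
    - [[-0.017,-0.035,0],[0,0,0],0.05]
    - [[-0.034,-0.07,0],[0,0,0],0.05]
    - [[-0.051,-0.105,0],[0,0,0],0.05]
    - [[-0.068,-0.14,0],[0,0,0],0.05]
    - [[-0.086,-0.174,0],[0,0,0],0.05]

```text
time: 1.2
tool_pos: [0.2856, 0.3229, 0.2861]
tool_rot: [-3.141, -0.001, -3.064]
contact_force: [0.6, 0.6, 0.3]
opening: 0.0499
grip_force: 0.0
```

arm_command:
  moves:
    - [[-0.017,-0.035,0],[0,0,0],0.05]
    - [[-0.034,-0.07,0],[0,0,0],0.05]
    - [[-0.051,-0.105,0],[0,0,0],0.05]
    - [[-0.068,-0.14,0],[0,0,0],0.05]
    - [[-0.086,-0.174,0],[0,0,0],0.05]

```text
time: 1.7
tool_pos: [0.3853, 0.1563, 0.2863]
tool_rot: [3.142, -0.001, -3.065]
contact_force: [0.2, -0.6, 0.0]
opening: 0.0498
grip_force: 0.0
```

arm_command:
  moves:
    - [[-0.017,-0.035,0],[0,0,0],0.05]
    - [[-0.034,-0.07,0],[0,0,0],0.05]
    - [[-0.051,-0.105,0],[0,0,0],0.05]
    - [[-0.068,-0.14,0],[0,0,0],0.05]
    - [[-0.086,-0.174,0],[0,0,0],0.05]

```text
time: 2.2
tool_pos: [0.485, -0.0102, 0.2861]
tool_rot: [3.141, -0.001, -3.065]
contact_force: [1.0, 0.6, -0.5]
opening: 0.0498
grip_force: 0.0
```

arm_command:
  moves:
    - [[-0.017,-0.035,0],[0,0,0],0.05]
    - [[-0.034,-0.07,0],[0,0,0],0.05]
    - [[-0.051,-0.105,0],[0,0,0],0.05]
    - [[-0.068,-0.14,0],[0,0,0],0.05]
    - [[-0.086,-0.172,0],[0,0,0],0.05]

```text
time: 2.7
tool_pos: [0.5846, -0.1748, 0.2857]
tool_rot: [3.141, -0.001, -3.065]
contact_force: [1.4, 0.8, -0.2]
opening: 0.0504
grip_force: 0.0
```

arm_command:
  moves:
    - [[0,0.002,0.04],[0,0,0],0.05]
    - [[0,0.002,0.08],[0,0,0],0.05]
    - [[0,0.002,0.12],[0,0,0],0.05]
    - [[0,0.002,0.16],[0,0,0],0.05]
    - [[0,0.002,0.175],[0,0,0],0.05]

```text
time: 3.2
tool_pos: [0.5813, -0.17, 0.1064]
tool_rot: [3.137, -0.008, -3.065]
contact_force: [-0.3, 1.4, 0.0]
opening: 0.0499
grip_force: 0.0
```

Run:
```python
from h import *
import cv2
a=robot.read_camera("scene")[190:310,290:410,::-1]
b=robot.read_camera("top")[170:290,320:480,::-1]
f=lambda i:cv2.resize(i,None,fx=2.8,fy=2.8,interpolation=cv2.INTER_CUBIC)
cv2.imwrite("pics/c3.png",np.hstack([f(a),f(b)]))
print(robot.observe()["tool_pos"])
```

```text
[ 0.58203204 -0.17026436  0.10797893]
```

View pics/c3.png

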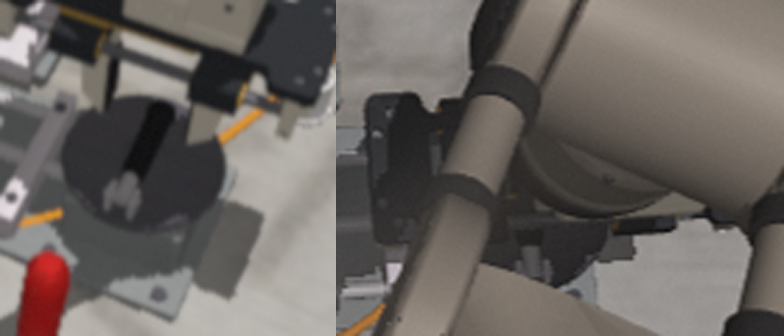

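arm_command:
  moves:
    - [[0,0,0.01],[0,0,0],0.05]
    - [[0,0,0.02],[0,0,0],0.05]
    - [[0,0,0.028],[0,0,0],0.05]
    - [[0,0,0.032],[0,0,0],0.05]
    - [[0,0,0.032],[0,0,0],0.05]

```text
time: 3.8
tool_pos: [0.5839, -0.1711, 0.0792]
tool_rot: [3.141, -0.001, -3.062]
contact_force: [0.0, 1.2, 0.6]
opening: 0.0501
grip_force: 0.0
```

arm_command:
  moves:
    - [[0,0,0],[0,0,0],0.045]
    - [[0,0,0],[0,0,0],0.04]
    - [[0,0,0],[0,0,0],0.035]
    - [[0,0,0],[0,0,0],0.03]
    - [[0,0,0],[0,0,0],0.03]
  squeeze: 5

```text
time: 4.3
tool_pos: [0.5842, -0.1712, 0.0799]
tool_rot: [-3.142, 0.0, -3.061]
contact_force: [0.4, -0.6, -0.3]
opening: 0.0304
grip_force: 0.0
```

arm_command:
  moves:
    - [[0,-0.002,0.002],[0,0,0],0.03]
    - [[0,-0.002,0.004],[0,0,0],0.025]
    - [[0,-0.002,0.005],[0,0,0],0.022]
    - [[0,-0.002,0.005],[0,0,0],0.022]
    - [[0,-0.002,0.005],[0,0,0],0.02]
  squeeze: 5

```text
time: 4.8
tool_pos: [0.5843, -0.1731, 0.0746]
tool_rot: [3.141, -0.0, -3.061]
contact_force: [-0.8, 0.6, 0.6]
opening: 0.0206
grip_force: 0.0
```

arm_command:
  moves:
    - [[0,0,0],[0,0,0],0.018]
    - [[0,0,0],[0,0,0],0.016]
    - [[0,0,0],[0,0,0],0.014]
    - [[0,0,0],[0,0,0],0.01]
    - [[0,0,0],[0,0,0],0.01]
  squeeze: 5

```text
time: 5.3
tool_pos: [0.5843, -0.1718, 0.0746]
tool_rot: [3.14, -0.0, -3.061]
contact_force: [0.8, 5.4, 0.5]
opening: 0.0158
grip_force: 5.0
```

arm_command:
  moves:
    - [[0,0.0005,0],[0,0,0],0.01]
    - [[0,0.001,0],[0,0,0],0.01]
    - [[0,0.0013,0],[0,0,0],0.01]
    - [[0,0.0013,0],[0,0,0],0.01]
    - [[0,0.0013,0],[0,0,0],0.01]
  squeeze: 5

```text
time: 5.8
tool_pos: [0.5843, -0.1717, 0.0747]
tool_rot: [3.141, 0.0, -3.061]
contact_force: [1.7, 4.8, -0.6]
opening: 0.0158
grip_force: 5.0
```

arm_command:
  moves:
    - [[0,0.0005,0],[0,0,0],0.01]
    - [[0,0.001,0],[0,0,0],0.01]
    - [[0,0.0015,0],[0,0,0],0.01]
    - [[0,0.0015,0],[0,0,0],0.01]
    - [[0,0.0015,0],[0,0,0],0.01]
  squeeze: 5

```text
time: 6.3
tool_pos: [0.5842, -0.1711, 0.0748]
tool_rot: [-3.141, 0.0, -3.062]
contact_force: [1.0, -1.8, -0.9]
opening: 0.0161
grip_force: 5.0
```

arm_command:
  moves:
    - [[0.0006,0,-0.0047],[0,0,0],0.01]
    - [[0.0016,0,-0.0094],[0,0,0],0.01]
    - [[0.0031,0,-0.014],[0,0,0],0.01]
    - [[0.0051,0,-0.0183],[0,0,0],0.01]
    - [[0.0075,0,-0.0225],[0,0,0],0.01]
  squeeze: 8

```text
time: 6.8
tool_pos: [0.5768, -0.1714, 0.098]
tool_rot: [-3.141, 0.001, -3.061]
contact_force: [2.1, -3.3, -2.2]
opening: 0.0161
grip_force: 8.0
```

arm_command:
  moves:
    - [[0.0028,0,-0.0039],[0,0,0],0.01]
    - [[0.0059,0,-0.0075],[0,0,0],0.01]
    - [[0.0095,0,-0.0108],[0,0,0],0.01]
    - [[0.0133,0,-0.0137],[0,0,0],0.01]
    - [[0.0173,0,-0.0162],[0,0,0],0.01]

```text
time: 7.3
tool_pos: [0.5599, -0.1727, 0.1144]
tool_rot: [-3.141, 0.002, -3.061]
contact_force: [3.5, -3.8, -0.0]
opening: 0.0159
grip_force: 8.1
```

arm_command:
  moves:
    - [[0.0044,-0.0004,-0.0021],[0,0,0],0.01]
    - [[0.0089,-0.0008,-0.0037],[0,0,0],0.01]
    - [[0.0135,-0.0008,-0.0049],[0,0,0],0.01]
    - [[0.0183,-0.0008,-0.0057],[0,0,0],0.01]
    - [[0.0231,-0.0008,-0.0059],[0,0,0],0.01]

```text
time: 7.8
tool_pos: [0.5374, -0.1749, 0.1209]
tool_rot: [-3.141, 0.004, -3.061]
contact_force: [4.0, -0.0, 7.5]
opening: 0.0155
grip_force: 8.3
```

arm_command:
  moves:
    - [[0,0,0],[0,0,0],0.01]
    - [[0,0,0],[0,0,0],0.01]
    - [[0,0,0],[0,0,0],0.01]
    - [[0,0,0],[0,0,0],0.01]
    - [[0,0,0],[0,0,0],0.01]

```text
time: 8.3
tool_pos: [0.5369, -0.175, 0.1209]
tool_rot: [-3.141, 0.002, -3.061]
contact_force: [1.8, -0.6, 9.4]
opening: 0.0153
grip_force: 8.3
```

Run:
```python
from h import *
import cv2
a=robot.read_camera("scene")[160:300,280:400,::-1]
cv2.imwrite("pics/c4.png",cv2.resize(a,None,fx=4,fy=4,interpolation=cv2.INTER_CUBIC))
for r in (0,.02,.06,.074):
  for th in(1.3,1.57): print(r,th,(proj("scene",wor([-.04+r*np.cos(th),-.1785,.08+r*np.sin(th)]))-[280,160])*4)
```

```text
0 1.3 [214.19253236 401.17548001]
0 1.57 [214.19253236 401.17548001]
0.02 1.3 [222.28996179 365.33643635]
0.02 1.57 [217.75098749 373.93513515]
0.06 1.3 [239.16569486 290.64481482]
0.06 1.57 [225.26619702 316.40542299]
0.074 1.3 [245.29790808 263.50377464]
0.074 1.57 [228.03075922 295.24241122]
```

View pics/c4.png

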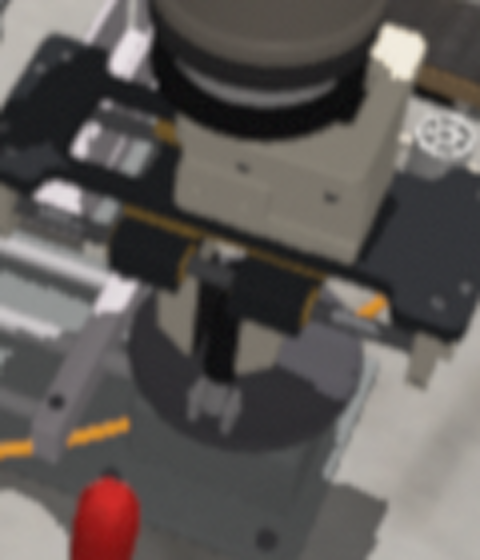

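arm_command:
  moves:
    - [[0,0,0],[0,0,0],0.03]
    - [[0,0,0],[0,0,0],0.04]
    - [[0,0,0],[0,0,0],0.04]
    - [[0,0,-0.03],[0,0,0],0.04]
    - [[0,0,-0.06],[0,0,0],0.04]

```text
time: 8.85
tool_pos: [0.5352, -0.1744, 0.1786]
tool_rot: [3.139, -0.004, -3.061]
contact_force: [0.3, -0.3, -0.3]
opening: 0.0398
grip_force: 0.0
```

arm_command:
  moves:
    - [[0,0,-0.005],[0,0,0.13],0.04]
    - [[0,0,-0.005],[0,0,0.27],0.04]
    - [[0,0,-0.005],[0,0,0.41],0.04]
    - [[0,0,-0.005],[0,0,0.55],0.04]
    - [[0,0,-0.005],[0,0,0.68],0.04]

```text
time: 9.35
tool_pos: [0.5357, -0.1746, 0.1837]
tool_rot: [-3.141, -0.002, 2.536]
contact_force: [0.2, 0.7, -0.4]
opening: 0.0403
grip_force: 0.0
```

arm_command:
  moves:
    - [[0,0,0],[0,0,0.14],0.04]
    - [[0,0,0],[0,0,0.28],0.04]
    - [[0,0,0],[0,0,0.42],0.04]
    - [[0,0,0],[0,0,0.56],0.04]
    - [[0,0,0],[0,0,0.68],0.04]

```text
time: 9.85
tool_pos: [0.5357, -0.1746, 0.1837]
tool_rot: [-3.14, -0.002, 1.856]
contact_force: [0.6, 0.2, -0.7]
opening: 0.04
grip_force: 0.0
```

arm_command:
  moves:
    - [[0,0,0],[0,0,0.11],0.04]
    - [[0,0,0],[0,0,0.212],0.04]
    - [[0,0,0],[0,0,0.212],0.04]
    - [[0,0,0],[0,0,0.212],0.04]
    - [[0,0,0],[0,0,0.212],0.04]

```text
time: 10.35
tool_pos: [0.5362, -0.1749, 0.1841]
tool_rot: [-3.141, -0.0, 1.652]
contact_force: [-0.5, 0.0, -0.3]
opening: 0.0399
grip_force: 0.0
```

arm_command:
  moves:
    - [[0,0,0.025],[0,0,0],0.04]
    - [[0,0,0.05],[0,0,0],0.04]
    - [[0,0,0.07],[0,0,0],0.04]
    - [[0,0,0.077],[0,0,0],0.04]
    - [[0,0,0.077],[0,0,0],0.03]

```text
time: 10.85
tool_pos: [0.5517, -0.177, 0.1152]
tool_rot: [3.105, 0.012, 1.65]
contact_force: [32.7, 6.3, 18.4]
opening: 0.0917
grip_force: 18.9
```

arm_command:
  moves:
    - [[0,0,0],[0,0,0],0.022]
    - [[0,0,0],[0,0,0],0.018]
    - [[0,0,0],[0,0,0],0.01]
    - [[0,0,0],[0,0,0],0.01]
    - [[0,0,0],[0,0,0],0.01]
  squeeze: 25

```text
time: 11.35
tool_pos: [0.5605, -0.1799, 0.1225]
tool_rot: [3.082, 0.022, 1.649]
contact_force: [47.0, 5.2, 37.5]
opening: 0.0612
grip_force: 29.7
```

Run:
```python
from h import *
import cv2
a=robot.read_camera("scene")[150:320,250:420,::-1]
cv2.imwrite("pics/c5.png",cv2.resize(a,None,fx=3.5,fy=3.5,interpolation=cv2.INTER_CUBIC))
s=robot.observe();print(s["tool_pos"],s["contact_force"],s["opening"],s["grip_force"],s["torque"])
```

```text
[ 0.56050966 -0.18007134  0.12263681] [47.77832989  4.97196938 37.18378187] 0.06105428794407252 29.69824328814866 [ 0.81031576 -9.80030106 -0.02491614]
```

View pics/c5.png

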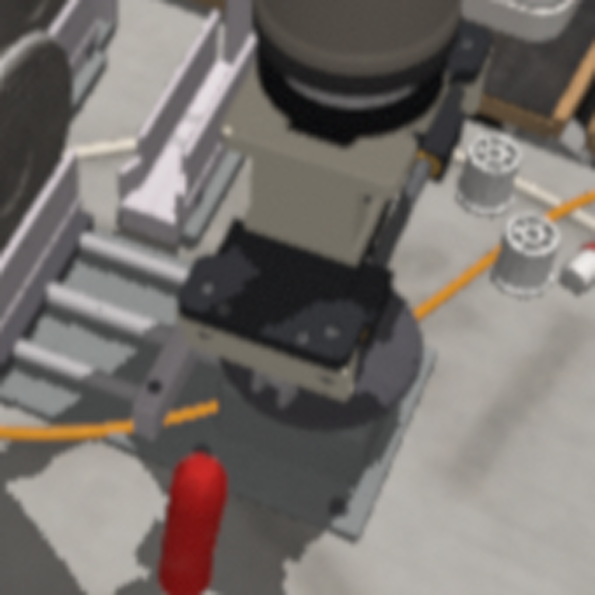

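arm_command:
  moves:
    - [[0,0.012,-0.01],[0,0,0],0.065]
    - [[0,0.024,-0.02],[0,0,0],0.07]
    - [[0,0.024,-0.03],[0,0,0],0.08]
    - [[0,0.024,-0.05],[0,0,0],0.08]
    - [[0,0.024,-0.08],[0,0,0],0.08]
  squeeze: 5

```text
time: 11.9
tool_pos: [0.5586, -0.1727, 0.1862]
tool_rot: [-3.137, -0.002, 1.651]
contact_force: [0.6, 0.5, -0.9]
opening: 0.0794
grip_force: 0.0
```

Run:
```python
from h import *
import cv2
a=robot.read_camera("scene")[130:310,240:420,::-1]
b=robot.read_camera("top")[170:350,320:480,::-1]
f=lambda i:cv2.resize(i,None,fx=2.3,fy=2.3,interpolation=cv2.INTER_CUBIC)
cv2.imwrite("pics/c6.png",np.hstack([f(a),f(b)]))
```

```text
(no output)
```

View pics/c6.png

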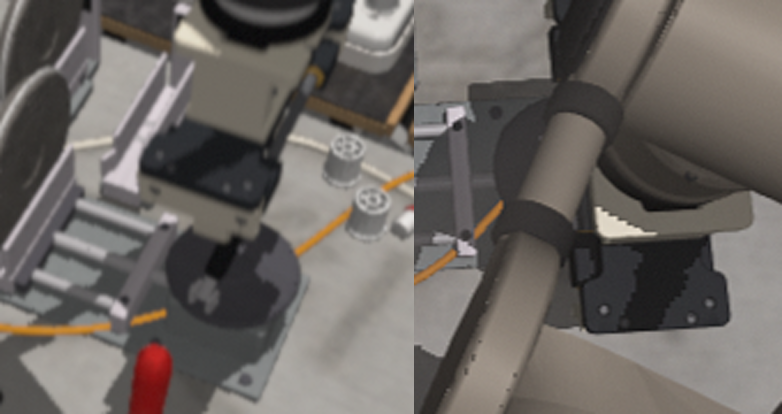

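arm_command:
  moves:
    - [[0,0.003,-0.01],[0,0,-0.13],0.06]
    - [[0,0.006,-0.02],[0,0,-0.27],0.05]
    - [[0,0.009,-0.02],[0,0,-0.41],0.05]
    - [[0,0.012,-0.02],[0,0,-0.55],0.05]
    - [[0,0.015,-0.02],[0,0,-0.68],0.05]

```text
time: 12.5
tool_pos: [0.5745, -0.1719, 0.2064]
tool_rot: [-3.141, -0.002, 2.336]
contact_force: [0.1, 0.7, -0.8]
opening: 0.0504
grip_force: 0.0
```

arm_command:
  moves:
    - [[0,0,0],[0,0,-0.14],0.05]
    - [[0,0,0],[0,0,-0.28],0.05]
    - [[0,0,0],[0,0,-0.42],0.05]
    - [[0,0,0],[0,0,-0.56],0.05]
    - [[0,0,0],[0,0,-0.68],0.05]

```text
time: 13.0
tool_pos: [0.5744, -0.1719, 0.2063]
tool_rot: [3.141, -0.002, 3.016]
contact_force: [-0.5, -0.7, -0.4]
opening: 0.0501
grip_force: 0.0
```

arm_command:
  moves:
    - [[0,0,0],[0,0,-0.11],0.05]
    - [[0,0,0],[0,0,-0.212],0.05]
    - [[0,0,0],[0,0,-0.212],0.05]
    - [[0,0,0],[0,0,-0.212],0.05]
    - [[0,0,0],[0,0,-0.212],0.05]

```text
time: 13.5
tool_pos: [0.575, -0.172, 0.207]
tool_rot: [3.141, -0.001, -3.063]
contact_force: [-0.2, -0.3, 0.3]
opening: 0.0504
grip_force: 0.0
```

Run:
```python
from h import *
import cv2
np.set_printoptions(precision=1,suppress=True)
a=robot.read_camera("scene")[190:290,290:390,::-1]
cv2.imwrite("pics/c7.png",cv2.resize(a,None,fx=5.8,fy=5.8,interpolation=cv2.INTER_CUBIC))
for th in(0,.3,.6,.9,1.2,1.57): print(th,[(proj("scene",wor([-.04+r*np.cos(th),-.1785,.08+r*np.sin(th)]))-[290,190])*5.8 for r in (0,.02,.074)])
```

```text
0 [array([252.6, 407.7]), array([277.4, 356.4]), array([341.1, 224.2])]
0.3 [array([252.6, 407.7]), array([277.9, 347. ]), array([344.3, 187.5])]
0.6 [array([252.6, 407.7]), array([276.1, 342.9]), array([339.5, 168.8])]
0.9 [array([252.6, 407.7]), array([272.3, 344.6]), array([326.5, 170.8])]
1.2 [array([252.6, 407.7]), array([266.5, 352.1]), array([306. , 195.1])]
1.57 [array([252.6, 407.7]), array([257.7, 368.2]), array([272.6, 254.1])]
```

View pics/c7.png

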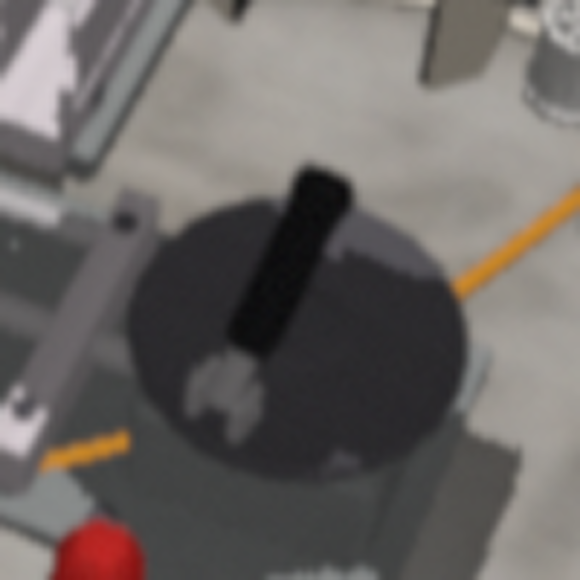

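Run:
```python
from h import *
from scipy.optimize import least_squares
M=[(0,226,400),(.02,250,345),(.070,322,182)]
def P(p,r):
    f,th=p; q=-.04+r*np.cos(th)
    return wor([q*np.cos(f),-.1785+q*np.sin(f),.08+r*np.sin(th)])
for t0 in(.2,1.):
    s=least_squares(lambda p:np.concatenate([(proj("scene",P(p,r))-[290,190])*5.8-[u,v] for r,u,v in M]),[0,t0]);print(s.x,s.fun.round(1),P(s.x,0),P(s.x,.048))
```

```text
[-0.19835577  0.93810527] [ 2.3 -3.8  4.4 -7.7 -0.8  4.1] [ 0.53615996 -0.16728161  0.08      ] [ 0.56434462 -0.17063309  0.11870908]
[-0.19835578  0.93810531] [ 2.3 -3.8  4.4 -7.7 -0.8  4.1] [ 0.53615996 -0.16728161  0.08      ] [ 0.56434462 -0.17063309  0.11870908]
```

arm_command:
  moves:
    - [[0.003,0,0.03],[0,0,0.1],0.05]
    - [[0.005,0,0.06],[0,0,0.2],0.05]
    - [[0.005,0,0.085],[0,0,0.2],0.05]
    - [[0.005,0,0.1],[0,0,0.2],0.05]
    - [[0.005,0,0.105],[0,0,0.2],0.05]

```text
time: 14.05
tool_pos: [0.5693, -0.1719, 0.1004]
tool_rot: [3.14, -0.003, 3.021]
contact_force: [-0.3, -0.2, 0.4]
opening: 0.0501
grip_force: 0.0
```

arm_command:
  moves:
    - [[0,0,0.003],[0,0,0],0.045]
    - [[0,0,0.006],[0,0,0],0.04]
    - [[0,0,0.006],[0,0,0],0.035]
    - [[0,0,0.006],[0,0,0],0.03]
    - [[0,0,0.006],[0,0,0],0.025]
  squeeze: 5

```text
time: 14.55
tool_pos: [0.5706, -0.1725, 0.0969]
tool_rot: [-3.141, 0.001, 3.022]
contact_force: [0.0, -0.7, -1.1]
opening: 0.0268
grip_force: 0.0
```

arm_command:
  moves:
    - [[0,0,0],[0,0,0],0.022]
    - [[0,0,0],[0,0,0],0.018]
    - [[0,0,0],[0,0,0],0.014]
    - [[0,0,0],[0,0,0],0.01]
    - [[0,0,0],[0,0,0],0.01]
  squeeze: 5

```text
time: 15.05
tool_pos: [0.5705, -0.172, 0.0965]
tool_rot: [3.141, 0.0, 3.022]
contact_force: [1.3, 2.8, 1.8]
opening: 0.0185
grip_force: 5.0
```

arm_command:
  moves:
    - [[0.005,0.0005,-0.0033],[0,0,0],0.01]
    - [[0.01,0.0007,-0.006],[0,0,0],0.01]
    - [[0.016,0.0007,-0.008],[0,0,0],0.01]
    - [[0.022,0.0007,-0.0098],[0,0,0],0.01]
    - [[0.028,0.0007,-0.0107],[0,0,0],0.01]
  squeeze: 8

```text
time: 15.55
tool_pos: [0.5432, -0.1683, 0.1086]
tool_rot: [-3.141, 0.004, 3.022]
contact_force: [3.3, 4.1, 8.7]
opening: 0.018
grip_force: 8.0
```

arm_command:
  moves:
    - [[0.003,0,-0.0003],[0,0,0],0.01]
    - [[0.006,0,-0.0003],[0,0,0],0.01]
    - [[0.007,0,-0.0003],[0,0,0],0.01]
    - [[0.007,0,-0.0003],[0,0,0],0.01]
    - [[0.007,0,-0.0003],[0,0,0],0.01]

```text
time: 16.05
tool_pos: [0.5363, -0.1678, 0.1092]
tool_rot: [-3.141, 0.004, 3.022]
contact_force: [2.1, 3.9, 10.3]
opening: 0.0174
grip_force: 8.0
```

Run:
```python
from h import *
import cv2
a=robot.read_camera("scene")
np.save("s8.npy",a)
g=cv2.cvtColor(a,cv2.COLOR_RGB2GRAY)
for v in range(222,266,3): print(v," ".join("%3d"%x for x in g[v,316:348]))
for r in(0,.02,.05,.074): print([proj("scene",np.array([.5362,-.1673,.08])+r*np.array([np.cos(t)*.993,-.12*np.cos(t),np.sin(t)])).round(1) for t in(1.3,1.57)])
```

```text
222  28  32  44  59  60  44  32  38  62  82  83  71  57  43  32  30  33  44  57  70  87  98 107 112 114 115 117 120 121 122 120 119
225  52  74  71  61  54  54  67  87 101 105 106 105  93  73  54  55  47  43  38  31  31  27  34  44  60  77  91 103 109 112 114 116
228  75  70  62  60  58  57  57  56  58  62  65  60  41  26  20  22  23  28  30  35  43  47  46  43  37  28  28  28  35  48  65  79
231  68  91 106 109 104  93  75  61  57  56  56  55  51  42  33  28  28  27  28  28  28  28  29  30  36  39  47  45  39  33  32  27
234 111 113 113 112 112 112 104  69  35  25  30  32  30  29  27  30  28  28  29  28  29  28  28  29  28  29  29  29  28  33  37  45
237 113 112 113 113 113 112 100  61  27  20  20  24  27  25  27  25  27  27  28  27  27  29  29  27  29  27  28  27  28  29  28  33
240 111 112 113 113 113 108  87  48  23  20  23  24  24  25  25  24  27  25  26  25  27  26  26  25  28  28  27  28  31  48  71  75
243  82 105 111 112 113 106  81  42  21  22  20  20  16  17  19  20  22  24  28  26  26  23  24  25  26  26  27  37  62  80  73  62
246  50  59  79  98 109 103  65  32  25  29 
[... 367 characters left out ...]
  46  47  47  59  83  96  98  94  89  85  80  75  70  74  99 111 111 109 105 103  99  95  81  62  50  47  46  47  47
258  50  46  46  45  46  50  65  88  91  85  86  90  93  95  95  91  89  95  97  88  61  47  46  48  48  46  48  48  47  47  47  47
261  77  68  55  47  46  50  63  80  78  66  57  64  72  80  89  97  96  93  86  68  52  47  47  46  45  45  48  47  46  47  47  48
264  74  75  73  66  56  51  48  48  47  46  45  45  47  62  83  91  85  69  56  48  45  46  47  46  46  46  46  47  46  45  46  47
[array([329.4, 258.3]), array([329.4, 258.3])]
[array([331.9, 249.6]), array([330.2, 251.5])]
[array([335.9, 236.1]), array([331.5, 240.8])]
[array([339.1, 224.9]), array([332.6, 231.8])]
```

arm_command:
  moves:
    - [[0,0,-0.002],[0,0,0],0.01]
    - [[-0.0004,0.0056,-0.002],[0,0,0.14],0.01]
    - [[-0.0016,0.011,-0.002],[0,0,0.28],0.01]
    - [[-0.0035,0.0163,-0.002],[0,0,0.42],0.01]
    - [[-0.0061,0.0213,-0.002],[0,0,0.56],0.01]
  squeeze: 15

```text
time: 16.6
tool_pos: [0.5429, -0.1484, 0.1097]
tool_rot: [-3.139, -0.0, 2.456]
contact_force: [-2.5, -3.0, 4.3]
opening: 0.0171
grip_force: 15.0
```

arm_command:
  moves:
    - [[-0.0004,0.0056,0],[0,0,0.14],0.01]
    - [[-0.0016,0.011,0],[0,0,0.28],0.01]
    - [[-0.0035,0.0163,0],[0,0,0.42],0.01]
    - [[-0.0061,0.0213,0],[0,0,0.56],0.01]
    - [[-0.0094,0.0258,0],[0,0,0.7],0.01]

```text
time: 17.1
tool_pos: [0.5658, -0.1336, 0.1095]
tool_rot: [-3.138, 0.0, 1.756]
contact_force: [-4.7, -0.7, 6.3]
opening: 0.017
grip_force: 15.0
```

arm_command:
  moves:
    - [[-0.0004,0.0056,0],[0,0,0.14],0.01]
    - [[-0.0016,0.011,0],[0,0,0.28],0.01]
    - [[-0.0035,0.0163,0],[0,0,0.42],0.01]
    - [[-0.0061,0.0213,0],[0,0,0.56],0.01]
    - [[-0.0094,0.0258,0],[0,0,0.7],0.01]

```text
time: 17.6
tool_pos: [0.5929, -0.1372, 0.1093]
tool_rot: [-3.138, 0.002, 1.056]
contact_force: [-4.1, 3.4, 6.4]
opening: 0.0171
grip_force: 15.0
```

arm_command:
  moves:
    - [[-0.0004,0.0056,0],[0,0,0.14],0.01]
    - [[-0.0016,0.011,0],[0,0,0.28],0.01]
    - [[-0.0035,0.0163,0],[0,0,0.42],0.01]
    - [[-0.0061,0.0213,0],[0,0,0.56],0.01]
    - [[-0.0094,0.0258,0],[0,0,0.7],0.01]

```text
time: 18.1
tool_pos: [0.6114, -0.1575, 0.1093]
tool_rot: [-3.139, 0.002, 0.356]
contact_force: [-1.7, 4.4, 3.7]
opening: 0.0172
grip_force: 15.0
```

arm_command:
  moves:
    - [[-0.0004,0.0056,0],[0,0,0.14],0.01]
    - [[-0.0016,0.011,0],[0,0,0.28],0.01]
    - [[-0.0035,0.0163,0],[0,0,0.42],0.01]
    - [[-0.0061,0.0213,0],[0,0,0.56],0.01]
    - [[-0.0094,0.0258,0],[0,0,0.7],0.01]

```text
time: 18.6
tool_pos: [0.6122, -0.1848, 0.1093]
tool_rot: [-3.141, 0.002, -0.344]
contact_force: [-0.3, 5.2, 3.5]
opening: 0.0171
grip_force: 15.0
```

```bash
python3 -c "
from h import *
s=robot.observe();print(s['qpos'],s['tool_pos'],s['tool_rot'],s['contact_force'])"
```

```text
[-4.13326535e-01  6.53912498e-01  1.33690268e+00  8.86378799e-04
  1.15298621e+00  1.50105474e+00] [ 0.6121895  -0.1847947   0.10934516] [-3.14063136e+00  2.14710788e-03 -3.43944472e-01] [-0.32244423  5.23373891  3.49451058]
```

arm_command:
  moves:
    - [[-0.0004,0.0056,0],[0,0,0.14],0.01]
    - [[-0.0016,0.011,0],[0,0,0.28],0.01]
    - [[-0.0035,0.0163,0],[0,0,0.42],0.01]
    - [[-0.0061,0.0213,0],[0,0,0.56],0.01]
    - [[-0.0094,0.0258,0],[0,0,0.7],0.01]

```text
time: 19.1
tool_pos: [0.5955, -0.2064, 0.1096]
tool_rot: [-3.141, 0.0, -1.044]
contact_force: [2.9, 3.7, 1.9]
opening: 0.0172
grip_force: 15.0
```

arm_command:
  moves:
    - [[-0.0004,0.0056,0],[0,0,0.14],0.01]
    - [[-0.0016,0.011,0],[0,0,0.28],0.01]
    - [[-0.0035,0.0163,0],[0,0,0.42],0.01]
    - [[-0.0061,0.0213,0],[0,0,0.56],0.01]
    - [[-0.0094,0.0258,0],[0,0,0.7],0.01]

```text
time: 19.6
tool_pos: [0.569, -0.2123, 0.1098]
tool_rot: [-3.139, -0.001, -1.744]
contact_force: [5.2, 0.8, 1.4]
opening: 0.0171
grip_force: 15.0
```

```bash
python3 -c "
from h import *
s=robot.observe();t=s['tool_pos'];print(s['qpos'],t,s['tool_rot'],s['contact_force'])
P=np.array([(.5363,-.1678),(.5429,-.1484),(.5658,-.1336),(.5929,-.1372),(.6114,-.1575),(.6122,-.1848),t[:2]])
A=np.c_[2*P,np.ones(len(P))];c=np.linalg.lstsq(A,(P**2).sum(1),rcond=None)[0];print(c[:2],np.sqrt(c[2]+c[0]**2+c[1]**2))
w=np.unwrap(np.arctan2(P[:,1]-c[1],P[:,0]-c[0]));print('crank',w-(np.pi+.08))
"
```

```text
[-4.83248810e-01  5.96909479e-01  1.44484446e+00 -2.78056997e-05
  1.09748741e+00  2.83197864e+00] [ 0.56896238 -0.2122904   0.10980872] [-3.13936070e+00 -7.40020191e-04 -1.74441930e+00] [5.18264899 0.83853971 1.41911043]
[ 0.57481798 -0.17254001] 0.03965507352830101
crank [-0.20244399 -0.72752973 -1.42322177 -2.12372739 -2.83152752 -3.5385039
 -4.93864626]
```

arm_command:
  moves:
    - [[-0.0004,0.0056,0],[0,0,0],0.01]
    - [[-0.0016,0.0111,0],[0,0,0],0.01]
    - [[-0.0035,0.0163,0],[0,0,0],0.01]
    - [[-0.0061,0.0213,0],[0,0,0],0.01]
    - [[-0.0094,0.0258,0],[0,0,0],0.01]
  squeeze: 25

```text
time: 20.1
tool_pos: [0.5449, -0.1996, 0.1099]
tool_rot: [-3.14, -0.002, -1.737]
contact_force: [3.4, -4.9, 2.5]
opening: 0.0165
grip_force: 25.2
```

arm_command:
  moves:
    - [[-0.0039,0.004,0],[0,0,0],0.01]
    - [[-0.0083,0.0074,0],[0,0,0],0.01]
    - [[-0.0132,0.0102,0],[0,0,0],0.01]
    - [[-0.0184,0.0123,0],[0,0,0],0.01]
    - [[-0.0238,0.0136,0],[0,0,0],0.01]

```text
time: 20.6
tool_pos: [0.5356, -0.1729, 0.11]
tool_rot: [-3.14, -0.001, -1.738]
contact_force: [2.0, -4.4, 5.7]
opening: 0.0166
grip_force: 25.0
```

arm_command:
  moves:
    - [[-0.0056,0.0006,0],[0,0,0],0.01]
    - [[-0.0112,0.0004,0],[0,0,0],0.01]
    - [[-0.0167,-0.0006,0],[0,0,0],0.01]
    - [[-0.022,-0.0024,0],[0,0,0],0.01]
    - [[-0.0266,-0.0047,0],[0,0,0],0.01]

```text
time: 21.1
tool_pos: [0.5461, -0.1484, 0.11]
tool_rot: [-3.137, -0.003, -1.737]
contact_force: [4.2, -9.2, 1.4]
opening: 0.0166
grip_force: 25.2
```

```bash
python3 -c "
from h import *
a=robot.read_camera('scene');b=robot.read_camera('top');np.save('s9.npy',a);np.save('t9.npy',b)
s=robot.observe();t=s['tool_pos'];print(t,s['tool_rot'],s['contact_force'],s['opening'])
c=[.57482,-.17254];d=t[:2]-c;print(np.hypot(*d),np.arctan2(d[1],d[0])-2*np.pi-np.pi-.08)
"
```

```text
[ 0.54648572 -0.14808721  0.11002233] [-3.13624545e+00 -2.54154370e-03 -1.73706346e+00] [ 5.97747346 -7.23164444  2.39578586] 0.01676770381470019
0.03742686798613755 -7.075184413830865
```

arm_command:
  moves:
    - [[-0.0008,0.0013,0],[0,0,0],0.01]
    - [[-0.0016,0.0026,0],[0,0,0],0.01]
    - [[-0.0016,0.0026,0],[0,0,0],0.01]
    - [[-0.0016,0.0026,0],[0,0,0],0.01]
    - [[-0.0016,0.0026,0],[0,0,0],0.01]
  squeeze: 10

```text
time: 21.7
tool_pos: [0.5448, -0.1465, 0.1102]
tool_rot: [-3.134, -0.003, -1.738]
contact_force: [7.6, -7.6, 0.1]
opening: 0.0181
grip_force: 10.3
```

arm_command:
  moves:
    - [[0,0,0],[0,0,0],0.025]
    - [[0,0,0],[0,0,0],0.035]
    - [[0,0,0],[0,0,0],0.045]
    - [[0,0,0],[0,0,0],0.05]
    - [[0,0,0],[0,0,0],0.05]

```text
time: 22.2
tool_pos: [0.5417, -0.1445, 0.1089]
tool_rot: [3.14, 0.0, -1.738]
contact_force: [-0.1, -0.5, 0.8]
opening: 0.0491
grip_force: 0.0
```

arm_command:
  moves:
    - [[0,0,-0.02],[0,0,0],0.05]
    - [[0,0,-0.045],[0,0,0],0.05]
    - [[0,0,-0.07],[0,0,0],0.05]
    - [[0,0,-0.09],[0,0,0],0.05]
    - [[0,0,-0.11],[0,0,0],0.05]

```text
time: 22.7
tool_pos: [0.5419, -0.1447, 0.2201]
tool_rot: [3.141, 0.0, -1.738]
contact_force: [-0.2, -0.4, -0.3]
opening: 0.0501
grip_force: 0.0
```

arm_command:
  moves:
    - [[-0.014,0.021,0],[0,0,-0.13],0.03]
    - [[-0.028,0.042,0],[0,0,-0.26],0.0]
    - [[-0.042,0.063,0],[0,0,-0.39],0.0]
    - [[-0.056,0.084,0],[0,0,-0.52],0.0]
    - [[-0.07,0.105,0],[0,0,-0.65],0.0]

```text
time: 23.2
tool_pos: [0.4492, -0.0576, 0.2191]
tool_rot: [3.141, 0.001, -1.083]
contact_force: [0.1, -0.3, 0.4]
opening: 0.0145
grip_force: 0.0
```

arm_command:
  moves:
    - [[0,0,0],[0,0,-0.13],0.0]
    - [[0,0,0],[0,0,-0.26],0.0]
    - [[0,0,0],[0,0,-0.39],0.0]
    - [[0,0,0],[0,0,-0.52],0.0]
    - [[0,0,0],[0,0,-0.65],0.0]

```text
time: 23.7
tool_pos: [0.45, -0.0582, 0.2192]
tool_rot: [-3.142, 0.001, -0.433]
contact_force: [0.1, -1.2, -0.2]
opening: 0.0004
grip_force: 0.0
```

arm_command:
  moves:
    - [[0,0,0],[0,0,-0.13],0.0]
    - [[0,0,0],[0,0,-0.26],0.0]
    - [[0,0,0],[0,0,-0.39],0.0]
    - [[0,0,0],[0,0,-0.52],0.0]
    - [[0,0,0],[0,0,-0.52],0.0]

```text
time: 24.2
tool_pos: [0.45, -0.0583, 0.2192]
tool_rot: [-3.141, 0.0, 0.083]
contact_force: [0.1, 0.5, -0.5]
opening: 0.0003
grip_force: 0.0
```

Run:
```python
from h import *
import cv2
a=robot.read_camera("scene")[130:290,230:400,::-1]
b=robot.read_camera("top")[105:297,250:440,::-1]
f=lambda i,k:cv2.resize(i,None,fx=k,fy=k,interpolation=cv2.INTER_CUBIC)
A=f(a,2.3);B=f(b,2.1)
h=max(len(A),len(B));pad=lambda i:cv2.copyMakeBorder(i,0,h-len(i),0,0,cv2.BORDER_CONSTANT)
cv2.imwrite("pics/c8.png",np.hstack([pad(A),pad(B)]))
np.save("t10.npy",robot.read_camera("top"))
s=robot.observe();print(s["tool_pos"],s["tool_rot"],A.shape,B.shape)
```

```text
[ 0.45018005 -0.05834758  0.21925853] [-3.14141796e+00  2.10273463e-04  7.86993868e-02] (368, 391, 3) (403, 399, 3)
```

View pics/c8.png

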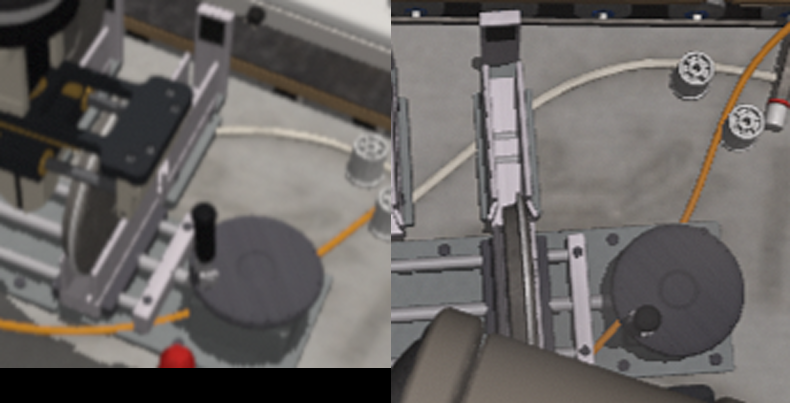

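Run:
```python
import numpy as np,cv2
from h import *
import h
h.hub[:]=[.5748,-.1725,0];h.O[:]=h.hub+.18*Y
b=np.load("t10.npy");g=cv2.cvtColor(b,cv2.COLOR_RGB2GRAY)
print("cols",292)
for v in (150,160,170,180,190,215,225,235,245,255): print(v," ".join("%3d"%x for x in g[v,290:330]))
for bx in (.16,.13,.10,.04,.02,0,-.03):
  r=[]
  for by,z in((-.0565,.034),(-.0455,.074),(-.0675,.074),(-.0435,.074),(-.0695,.074)):
    r.append(proj("top",wor([bx,by,z])).round(1).tolist())
  print(bx,r)
```

```text
cols 292
150 116  86  44  50 122 168 165 182 193 192 193 193 189 190 193 189 189 191 140  75  78 145 172 112  96 123 113 119 125 123 122 147 168 175 175 179 182 177 157 128
160  96 123  90  55  65  69 144 158 175 192 195 195 193 190 191 190 192 191 193 142  67 114 165 171 140 120 126 108 114 128 129 132 131 129 131 133 134 136 138 138
170 110 113  89  53  55  66 144 172 127 132 151 149 148 147 144 145 142 141 140 130  96  58 130 175 155 126 120 122 103 112 127 126 128 127 128 126 128 125 128 130
180  96  88 115  88  54  60 108 160 171 141 137 148 149 151 153 155 158 163 168 170 125  73  57 132 176 141 114 121 115 100 109 121 121 122 121 121 120 118 119 119
190 137  94  97 123  88  57  59 125 173 163 173 192 193 194 191 186 189 189 190 192 195 141  74  77 147 173 129 109 121 112 118 124 121 123 121 121 123 125 124 125
215 109 111 112  81  50  53  55  54  58  72  85  70  56  42  59  77  78  75  73  73  50  72 156 141  86  62 109 160 117  74  86  90  96  94  93  98 101 106 109  88
225 115 119  76  51  70  71  70  52  42  62  81  83  79  66  47  68  79  75  73  75  78  62 109 166 138  83
[... 447 characters left out ...]
2  58  48  69  85  83  84  86  85  76  84 157 147  95  73 129 161 112  73  76  80  79  79  98 104 106
0.16 [[303.5, 158.4], [297.0, 152.3], [310.2, 151.4], [295.8, 152.3], [311.4, 151.3]]
0.13 [[304.6, 175.2], [298.1, 169.8], [311.4, 168.9], [296.9, 169.8], [312.6, 168.8]]
0.1 [[305.8, 192.2], [299.3, 187.5], [312.7, 186.6], [298.1, 187.6], [313.9, 186.5]]
0.04 [[308.2, 226.8], [301.7, 223.6], [315.3, 222.7], [300.5, 223.6], [316.5, 222.6]]
0.02 [[309.0, 238.5], [302.5, 235.8], [316.2, 234.9], [301.3, 235.9], [317.4, 234.8]]
0 [[309.8, 250.3], [303.4, 248.1], [317.0, 247.2], [302.1, 248.2], [318.3, 247.2]]
-0.03 [[311.1, 268.2], [304.6, 266.8], [318.4, 265.9], [303.4, 266.9], [319.6, 265.9]]
```

arm_command:
  moves:
    - [[0,0,0.03],[0,0,0],0]
    - [[0,0,0.06],[0,0,0],0]
    - [[0,0,0.085],[0,0,0],0]
    - [[0.005,0,0.094],[0,0,0],0]
    - [[0.015,0,0.094],[0,0,0],0]

```text
time: 24.85
tool_pos: [0.4649, -0.057, 0.1246]
tool_rot: [-3.141, 0.002, 0.08]
contact_force: [1.2, 0.7, 0.0]
opening: 0.0005
grip_force: 0.0
```

arm_command:
  moves:
    - [[0.004,0,0],[0,0,0],0]
    - [[0.008,0,0],[0,0,0],0]
    - [[0.012,0,0],[0,0,0],0]
    - [[0.016,0,0],[0,0,0],0]
    - [[0.02,0,0],[0,0,0],0]

```text
time: 25.35
tool_pos: [0.4853, -0.0555, 0.1256]
tool_rot: [-3.142, 0.0, 0.082]
contact_force: [-2.0, -0.5, 1.3]
opening: 0.0002
grip_force: 0.9
```

arm_command:
  moves:
    - [[0.004,0,0],[0,0,0],0]
    - [[0.008,0,0],[0,0,0],0]
    - [[0.012,0,0],[0,0,0],0]
    - [[0.016,0,0],[0,0,0],0]
    - [[0.02,0,0],[0,0,0],0]

```text
time: 25.85
tool_pos: [0.5055, -0.0539, 0.1253]
tool_rot: [-3.142, -0.0, 0.082]
contact_force: [0.1, 0.5, 0.1]
opening: 0.0005
grip_force: 0.0
```

arm_command:
  moves:
    - [[0.005,0,0],[0,0,0],0]
    - [[0.01,0,0],[0,0,0],0]
    - [[0.015,0,0],[0,0,0],0]
    - [[0.02,0,0],[0,0,0],0]
    - [[0.025,0,0],[0,0,0],0]

```text
time: 26.35
tool_pos: [0.5305, -0.0518, 0.1253]
tool_rot: [-3.142, -0.0, 0.082]
contact_force: [0.0, 0.0, 0.2]
opening: 0.0004
grip_force: 0.0
```

arm_command:
  moves:
    - [[0.005,0,0],[0,0,0],0]
    - [[0.01,0,0],[0,0,0],0]
    - [[0.015,0,0],[0,0,0],0]
    - [[0.02,0,0],[0,0,0],0]
    - [[0.025,0,0],[0,0,0],0]

```text
time: 26.85
tool_pos: [0.5554, -0.0498, 0.1253]
tool_rot: [-3.142, -0.0, 0.082]
contact_force: [-0.6, -0.2, 0.2]
opening: 0.0004
grip_force: 0.0
```

arm_command:
  moves:
    - [[0.005,0,0],[0,0,0],0]
    - [[0.01,0,0],[0,0,0],0]
    - [[0.015,0,0],[0,0,0],0]
    - [[0.02,0,0],[0,0,0],0]
    - [[0.025,0,0],[0,0,0],0]

```text
time: 27.35
tool_pos: [0.5804, -0.0477, 0.1253]
tool_rot: [-3.142, -0.0, 0.082]
contact_force: [0.8, 0.3, -0.4]
opening: 0.0007
grip_force: 0.0
```

arm_command:
  moves:
    - [[0.004,0,0],[0,0,0],0]
    - [[0.008,0,0],[0,0,0],0]
    - [[0.012,0,0],[0,0,0],0]
    - [[0.016,0,0],[0,0,0],0]
    - [[0.018,0,0],[0,0,0],0]

```text
time: 27.85
tool_pos: [0.5985, -0.0463, 0.1254]
tool_rot: [3.142, -0.001, 0.082]
contact_force: [-0.1, -1.4, 0.3]
opening: 0.0005
grip_force: 0.0
```

Run:
```python
from h import *
import h,cv2
h.hub[:]=[.5748,-.1725,0];h.O[:]=h.hub+.18*Y
b=robot.read_camera("top");a=robot.read_camera("scene");np.save("t11.npy",b);np.save("s11.npy",a)
g=cv2.cvtColor(a,cv2.COLOR_RGB2GRAY)
d=cv2.cvtColor(b,cv2.COLOR_RGB2GRAY)
print(bed(robot.observe()["tool_pos"]),robot.observe()["contact_force"])
for bx in(.1,.13):
  print(bx,[proj("top",wor([bx+.0745*np.cos(t),-.057,.109+.0745*np.sin(t)])).round(1).tolist() for t in(0,.6,1.57,2.2)])
for v in range(112,200,5): print(v," ".join("%3d"%x for x in d[v,285:325]))
```

```text
[ 0.03355543 -0.05606968  0.12527239] [-0.03478201  0.90477199  0.80014651]
0.1 [[303.4, 136.9], [304.0, 136.5], [307.0, 170.2], [309.0, 201.9]]
0.13 [[302.1, 119.1], [302.7, 117.7], [305.6, 150.2], [307.5, 181.9]]
112  17  15  15  18  18  16  18 132 184 194 194 193 191 190 191 194 194 190 190 186 186 186 187 188 189 186 119  38  44  43  44  42  37  28  22  22  19  20  20  18
117 145 148 147 148 149 148 131 103 104 101  86  78  78  78  72  68  68  65  62  57  56  45  40  37  43  54  81 123 138 138 137 135 136 137 136 135 134 135 138 115
122  98  95  97  95  95  92  92  90  91  89  86  87  83  81  79  76  69  58  43  29  24  22  17  19  49  62 103 138 146 146 146 145 142 140 143 145 145 143 142 144
127 111 111 110 111 108 109 109 109 108 107 106 106 104 103 104 103 104 102 101 101 100 102  99  98  97  96  95  95  94  93  92  90  89  88  84  83  82  84  88  90
132 120 117 118 120 119 118 117 116 116 116 116 115 117 115 115 115 114 114 112 113 113 112 110 111 111 112 110 110 109 109 108 106 107 107 108 106 105 105 102 105
137 125 124 124 124 126 125 124 125 123 124 123 122 122 123 122 1
[... 1366 characters left out ...]
 129 131 131 132 132 132 135 134 136 134 137
182 116 116 116 116 116 118 118 117 118 118 118 119 119 118 117 120 119 120 120 122 119 121 120 121 121 120 121 121 122 123 123 121 121 123 124 125 124 125 125 125
187 109 109 110 109 109 111 110 110 111 112 111 113 113 112 113 113 113 113 113 114 113 114 112 115 114 115 116 116 118 117 115 116 118 117 119 118 116 118 119 121
192 100  98 102 100 102 103 101 102 102 103 105 104 103 105 104 107 107 107 107 107 106 107 107 108 109 108 109 109 109 110 112 111 112 112 112 111 113 114 112 112
197  89  88  89  90  92  92  93  94  93  94  95  93  95  96  97  97  99  98  98  99  98  99  99 100 101 101 102 101 103 103 103 103 103 104 103 103 104 103 105 105
```

arm_command:
  moves:
    - [[0.002,0,0],[0,0,0],0]
    - [[0.004,0,0],[0,0,0],0]
    - [[0.006,0,0],[0,0,0],0]
    - [[0.008,0,0],[0,0,0],0]
    - [[0.009,0,0],[0,0,0],0]

```text
time: 28.45
tool_pos: [0.6071, -0.0455, 0.1253]
tool_rot: [-3.142, -0.0, 0.082]
contact_force: [-0.2, -0.2, -0.7]
opening: 0.0008
grip_force: 0.0
```

arm_command:
  moves:
    - [[0.001,0,0],[0,0,0],0]
    - [[0.002,0,0],[0,0,0],0]
    - [[0.003,0,0],[0,0,0],0]
    - [[0.003,0,0],[0,0,0],0]
    - [[0.003,0,0],[0,0,0],0]

```text
time: 28.95
tool_pos: [0.6098, -0.0453, 0.1253]
tool_rot: [-3.141, 0.0, 0.082]
contact_force: [-0.4, 0.1, 0.4]
opening: 0.0005
grip_force: 0.0
```

arm_command:
  moves:
    - [[-0.03,0,0],[0,0,0],0]
    - [[-0.06,0,-0.005],[0,0,0],0]
    - [[-0.09,0,-0.03],[0,0,0],0]
    - [[-0.12,0,-0.06],[0,0,0],0]
    - [[-0.15,0,-0.095],[0,0,0],0]

```text
time: 29.45
tool_pos: [0.4585, -0.0575, 0.2206]
tool_rot: [-3.141, 0.002, 0.082]
contact_force: [1.0, -0.3, -0.1]
opening: 0.0004
grip_force: 0.0
```

```bash
cat > chk.py <<'E'
from h import *
import h,cv2
h.hub[:]=[.5748,-.1725,0];h.O[:]=h.hub+.18*Y
b=robot.read_camera("top");np.save("t12.npy",b);np.save("s12.npy",robot.read_camera("scene"))
d=cv2.cvtColor(b,cv2.COLOR_RGB2GRAY)
for bx in(.11,.12,.13):
  print(bx,[proj("top",wor([bx+.0745*np.cos(t),-.0573,.109+.0745*np.sin(t)])).round(1).tolist() for t in(0,.4,.8,1.2,1.57,2,2.4,2.8,3.14)])
for v in range(108,236,4): print(v," ".join("%3d"%x for x in d[v,290:326]))
E
python3 chk.py
```

```text
0.11 [[303.1, 130.9], [303.5, 128.5], [304.3, 133.8], [305.5, 146.6], [306.7, 163.5], [308.2, 185.5], [309.1, 204.0], [309.6, 217.0], [309.5, 222.4]]
0.12 [[302.7, 125.0], [303.0, 122.4], [303.8, 127.5], [305.0, 140.1], [306.3, 156.8], [307.7, 178.8], [308.6, 197.3], [309.1, 210.5], [309.1, 216.1]]
0.13 [[302.3, 119.1], [302.6, 116.3], [303.4, 121.2], [304.6, 133.6], [305.8, 150.2], [307.2, 172.1], [308.2, 190.7], [308.7, 204.1], [308.6, 209.8]]
108  23  23  27  43  48  48  46  47  45  45  47  44  45  45  45  46  46  44  44  44  44  46  47  46  44  47  44  46  48  46  32  22  21  22  25  23
112  14  17 122 173 183 184 184 180 181 181 183 182 180 180 176 176 174 175 178 179 176 110  35  41  42  40  41  36  27  22  18  20  20  19  18  19
116  35  40 131 179 178 172 172 176 176 170 165 162 154 123 105 108 106 102  94  90  86  62  28  20  24  23  23  23  23  24  23  28  31  30  30  30
120 143 147 103  57  47  28  23  22  23  22  23  23  20  23  71 122 106  60  32  35  52  97 130 137 135 135 134 134 135 135 137 136 135 135 135 137
124 141 144 109  64  60  43  24  38  53  61  61  64  64  6
[... 3385 characters left out ...]
  86 158 152 161 187 194 141  79  77 150 188 190 190 195 142  70  92 153 175 129 101 114 116 116 113 114 113
220 119 119  87  64  69  70  52  33  58 140 177 163 174 187 187 192 193 191 192 189 187 189 193 142  77  61  92 161 135  74  67  71  72  65  98 118
224 118 121  80  58  69  71  70  51  44 100 160 168 151 174 191 193 196 194 192 192 187 190 193 139  80  60 134 179 166 108  66  72  71  65  81 112
228 168 170 176 120  62  69  70  53  35  65 144 174 150 170 190 193 195 194 194 192 189 189 189 194 143  65 110 164 138  75  63  71  71  70  74 112
232  58  54  55  57  68  70  70  55  34  56  73 149 160 174 192 194 197 195 194 194 193 188 190 196 143  74  71 140 177 130  70  70  72  72  71 102
```

Run:
```python
from h import *
import h,cv2
h.hub[:]=[.5748,-.1725,0];h.O[:]=h.hub+.18*Y
d=cv2.cvtColor(np.load("t12.npy"),cv2.COLOR_RGB2GRAY)
for by in(.045,.05,.055): print([proj("top",wor([.13+.0745*np.cos(t),by,.109+.0745*np.sin(t)])).round(1).tolist() for t in(.4,1.57,3.14)])
for v in [*range(114,128,2),*range(196,220,2)]: print(v," ".join("%3d"%x for x in d[v,225:258]),"|"," ".join("%3d"%x for x in d[v,298:314]))
```

```text
[[237.1, 120.6], [235.6, 154.8], [243.3, 214.0]]
[[233.9, 120.8], [232.1, 155.0], [240.1, 214.2]]
[[230.7, 121.0], [228.7, 155.2], [236.9, 214.4]]
114  81  80  80  82  85  87  87 107 121 102 110 124 123 125 146 145 136 159 163 160 140 116 110 112 109 105 105 103 109 113 117 117 116 | 184 185 185 183 183 182 183 184 183 184 185 188 188 141  93  96
116 109  98 152 176 179 180 179 177 178 179 182 181 179 177 175 175 175 175 178 181 170 102  68  89  91  72  54  56  55  54  54  57  55 | 176 170 165 162 154 123 105 108 106 102  94  90  86  62  28  20
118 142 119 152 181 181 179 178 181 183 184 183 182 179 180 180 179 180 182 181 186 175 107 109 140 139 138 139 139 139 138 142 142 144 |  24  21  24  22  21  28  81 110  78  39  26  35  52  83 126 140
120 142 110 148 188 186 183 186 184 186 179 153 119 118 152 169 166 164 158 153 147 124  79  80 128 141 138 138 139 139 142 139 140 139 |  23  22  23  23  20  23  71 122 106  60  32  35  52  97 130 137
122 137 132 107  80  66  56  52  43  37  41 105 108  67  48  37  27  20  24  24  31  51  58  57 103 136 141 140 140 139 141 141 137 139 |  39  46
[... 2184 characters left out ...]
 191 189 128  86  86  67  53 | 116 154 165 119  77  90  89  87  84  84  80  75  96 113 110 106
214 131 131 131 132 132 132 133  97  70  66  57  79  89  90  89  89  89  81  66  60  78  89  82 162 192 187 192 193 191 131  58  91 126 |  67 142 179 127  62  57  57  58  60  58  56  54  50  50  49  49
216 131 131 130 131 132 131 128 128 126  84  74 165 147  88  89  87  88  90  89  88  87  85  83 122 138 127 119 112 108 103  78  56 108 |  60  86 158 152 161 187 194 141  79  77 150 188 190 190 195 142
218 130 129 130 128 128 128 122 126 142 169 186 126  55  60  62  62  61  61  59  61  61  63  61  61  60  59  63  62  61  62  62 108 137 |  60 123 171 163 171 188 189 186 181 189 195 189 187 187 191 141
```

```bash
python3 -c "
from cell import robot
print(robot.hand_in())"
```

```text
the job is handed in; nothing more can be done
None
```

The job is handed in at about 30 s of the 70 s: the disc stands in the empty lane's seat and the crank handle is upright. On the first try the handle got knocked back down and the wheel turned about 0.2 rad (1.6 mm of carriage) before it was up again. That collision put 60 N on the tool, apparently at a finger rather than the gripper's body.

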